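Load the lens vial disinfector and hold its run key at mid travel

ROBOT

A 6-joint arm with a two-finger parallel gripper is mounted at the origin on the work surface. World frame = base frame: x ahead of the robot, y to its left, z up, the work surface at z = 0. Lengths are in mm, angles in rad, forces in N, time in s.
With the tool pointing down it reaches from about 350 to 875 mm from the base axis. Payload 4.2 kg.
Tool frame: the origin (TCP) lies midway between the tips of the shut fingers; the grasp point (between the pads) lies 19 mm behind it; x points along the fingers, y is the direction in which the jaws open and shut, and the axes are right-handed (so a half turn about x gives the same grasp; the last joint's range is limited). The gripper opens to 85 mm and grips with 20 to 120 N. Pads are 22 mm wide; open, the fingers measure 114 mm over their backs; the gripper's body (76 mm by 85 mm) begins 54 mm behind the grasp point. The pads swing forward as they close: fully open they stand 13 mm farther back than shut.
Start: joints at [-0.962, 0.385, 0.008, 0, -1.194, -0.259], TCP at [214.208, -587.124, 231.312] pointing down, gripper open.
Joint ranges: [-3.14, 3.14], [-1.21, 2.06], [-1.07, 1.41], [-3.16, 2.05], [-2.99, -0.16], [-3.1, 3.1]. Speed limits (rad/s): [2.79, 2.79, 3.14, 3.14, 3.14, 3.14].

INTERFACE

Orientations are given as a unit quaternion [x, y, z, w].
In Python, from bench import readout, imaging, arm gives the robot as it stands.
- The arm moves only by the tool arm_command, never from a script. Its argument "increments" is a list of rows, each a list of 3 entries, a list of its own where there are three numbers: the turn, a rotation vector about the world's x, y, z in degrees, then the shift along the world's x, y, z in mm, then the closure, from 0 (fully open) to 1 (shut). In form: [[[ax, ay, az], [tx, ty, tz], fingers], ...]. A call has exactly 5 rows; each row is the pose to reach, as a shift and turn from the pose measured when the call began; what a row does not reach only later rows make up. A row lasts 1/10 s, in which the tool goes at most 50 mm and 8.59 degrees, less where a joint would pass 70% of its speed; a pose out of reach is approached as far as the arm can. A call with a gripper value outside its range is refused whole. The fingers move at their own pace and stop on an object; the grip force is fixed at half the most. Time passes only in rows, so rows that repeat a pose let the fingers close, or fill a call up. It gives the time, the measured TCP pose, the force and the opening at its end, in the units of the state.
- readout.read_state(): the state, without advancing time (a new reading comes with each control period).
- imaging.get_image(name): name is "scene" or "top"; returns (picture, depth): 400x640x3 uint8, blue, green, red; 400x640 float32, mm along the optical axis (not along the pixel's ray), 0 where there is no reading.
- imaging.camera_info(name): a dict with "vfov" (degrees; the focal length in pixels is half the picture's height over the tangent of half this angle, whatever the lens; pixels are square), "cx", "cy" (the principal point, pixels), "eye" and "rotation" of the camera in the world. Camera axes: x right, y down, z forward; pixel columns grow to the right and rows downward; lengths in mm; the calibration is good to about 2 mm. A picture is of the moment at which its call begins. camera_info takes no time and is no camera call.
- arm.job_done(): hands the job in, once; it reports no verdict.
The state is a dict: "clock": time; "joints": joint angles; "joint_vel": joint speeds; "joint_efforts": joint torques, N m; "position": TCP position; "ee_rot": TCP orientation; "contact_force": force on the tool from outside, world axes, zero at the start; "wrist_torque": the same for the moment, N m; "gripper_width": finger opening in mm.
Only numpy, scipy, OpenCV 4.12 (cv2) and the standard library are available. Lean on these libraries where they do the work, as an engineer would, in place of code of your own. Each camera call takes 0.05 s, during which the arm holds its last target. There are 200 camera calls.

TASK

The white disinfecting tray already has one green-capped contact lens vial in it: stand two more from the blue mat upright in the tray, so that it holds exactly three, and leave the other two vials, the eye-drop bottle, the amber jar and the blue lens box where they are. Then press the yellow spring-loaded hold-to-run key down about half way, 15 mm, so that its pointer is in the green band of the gauge, never down to its stop. Finish while still holding it there: the program ends with the key held down.

Things in the scene. Friction and masses are not known exactly. Their poses are not given: they have to be found in the camera images.
- vial1_center (a point): contact lens vial: upright cylinder 24 mm in diameter, 50 mm tall, pale glass with a white label and a green cap, about 30 g; this point is at its centre, 25 mm above its foot; starts on the blue mat. Axes: z up along the vial
- vial2_center (a point): contact lens vial: upright cylinder 24 mm in diameter, 50 mm tall, pale glass with a white label and a green cap, about 30 g; this point is at its centre, 25 mm above its foot; starts on the blue mat. Axes: z up along the vial
- vial3_center (a point): contact lens vial: upright cylinder 24 mm in diameter, 50 mm tall, pale glass with a white label and a green cap, about 30 g; this point is at its centre, 25 mm above its foot; starts on the blue mat. Axes: z up along the vial
- vial4_center (a point): contact lens vial: upright cylinder 24 mm in diameter, 50 mm tall, pale glass with a white label and a green cap, about 30 g; this point is at its centre, 25 mm above its foot; starts on the blue mat. Axes: z up along the vial
- vial5_center (a point): contact lens vial: upright cylinder 24 mm in diameter, 50 mm tall, pale glass with a white label and a green cap, about 30 g; this point is at its centre, 25 mm above its foot; starts standing in the white tray. Axes: z up along the vial
- tray: white disinfecting tray with violet strips inside its long walls, fixed on the table, open at the top, 118 mm (its x) by 188 mm (its y) outside, walls 4 mm thick, inside 110 x 180 mm; flat floor 12 mm and rim 24 mm above the table; origin at the centre of its underside, z up
- mat: thin blue mat fixed on the table, 120 mm (its x) by 190 mm (its y), 4 mm thick; four vials and the eye-drop bottle stand on it in any order, one near each corner (33 mm from the centre along x, 66 mm along y) and one near the centre; origin at the centre of its underside, z up
- control: white hold-to-run control box, fixed on the table, 110 mm (its x) by 100 mm (its y), 30 mm high, with the yellow key standing in its middle and, 44 mm from the key's axis towards its +x, a gauge post 26 mm wide whose top is 70 mm above the table; the post has a green band (43.5 to 50.5 mm above the table), red below and white above; origin at the centre of its underside, z up
- key_top (a point): centre of the flat top of the yellow round key (44 mm in diameter, cap 14 mm thick on a steel stem); released it is 92 mm above the table and it goes straight down with the key; a black pointer on the stem 30 mm below this point shows the travel on the gauge post
- key (a joint): travel of the yellow key in m: 0 released, grows as it is pressed straight down, 0.030 at its stop; the spring pushes back with 4 N at the start, 7 N at 15 mm and 10 N at the stop, and returns it when let go; green band at 11.5 to 18.5 mm
- drops_center (a point): bystander: white eye-drop bottle with orange band and narrow orange cap, 24 mm in diameter, 55 mm tall, standing on the mat; this point is half-way up. Leave it alone
- jar: bystander: amber jar with white cap, 56 mm in diameter, 60 mm tall, on the table beyond the work; origin at the centre of its underside
- lens_box: bystander: closed blue box with a white top, 50 x 90 mm, 29 mm high, lying on the table beyond the work; origin at the centre of its underside
Mind the look-alikes: they are no part of the job. Leave any purple look-alike of the part that bears vial3_center alone.

How it is judged (in metres and radians):
On the way, in this order (a step that is already met when the one before it is completed fails the run):
1. exactly three vials stand upright in the tray and are let go, the other two still on the mat (x of vial5_center in the frame of tray between -0.045 and 0.045 m and y of vial5_center in the frame of tray between -0.08 and 0.08 m and z of vial5_center in the frame of tray between 0.031 and 0.043 m and angle between vial5_center's own z axis and vertical below 0.15 rad and (((x of vial1_center in the frame of tray between -0.045 and 0.045 m and y of vial1_center in the frame of tray between -0.08 and 0.08 m and z of vial1_center in the frame of tray between 0.031 and 0.043 m and angle between vial1_center's own z axis and vertical below 0.15 rad) and (x of vial2_center in the frame of tray between -0.045 and 0.045 m and y of vial2_center in the frame of tray between -0.08 and 0.08 m and z of vial2_center in the frame of tray between 0.031 and 0.043 m and angle between vial2_center's own z axis and vertical below 0.15 rad) and (distance of vial3_center from where it was at the start of the episode below 0.025 m and angle between vial3_center's own z axis and vertical below 0.2 rad) and (distance of vial4_center from where it was at the start of the episode below 0.025 m and angle between vial4_center's own z axis and vertical below 0.2 rad)) or ((x of vial1_center in the frame of tray between -0.045 and 0.045 m and y of vial1_center in the frame of tray between -0.08 and 0.08 m and z of vial1_center in the frame of tray between 0.031 and 0.043 m and angle between vial1_center's own z axis and vertical below 0.15 rad) and (distance of vial2_center from where it was at the start of the episode below 0.025 m and angle between vial2_center's own z axis and vertical below 0.2 rad) and (x of vial3_center in the frame of tray between -0.045 and 0.045 m and y of vial3_center in the frame of tray between -0.08 and 0.08 m and z of vial3_center in the frame of tray between 0.031 and 0.043 m and angle between vial3_center's own z axis and vertical below 0.15 rad) and (distance of vial4_center from where it was at the start of the episode below 0.025 m and angle between vial4_center's own z axis and vertical below 0.2 rad)) or ((x of vial1_center in the frame of tray between -0.045 and 0.045 m and y of vial1_center in the frame of tray between -0.08 and 0.08 m and z of vial1_center in the frame of tray between 0.031 and 0.043 m and angle between vial1_center's own z axis and vertical below 0.15 rad) and (distance of vial2_center from where it was at the start of the episode below 0.025 m and angle between vial2_center's own z axis and vertical below 0.2 rad) and (distance of vial3_center from where it was at the start of the episode below 0.025 m and angle between vial3_center's own z axis and vertical below 0.2 rad) and (x of vial4_center in the frame of tray between -0.045 and 0.045 m and y of vial4_center in the frame of tray between -0.08 and 0.08 m and z of vial4_center in the frame of tray between 0.031 and 0.043 m and angle between vial4_center's own z axis and vertical below 0.15 rad)) or ((distance of vial1_center from where it was at the start of the episode below 0.025 m and angle between vial1_center's own z axis and vertical below 0.2 rad) and (x of vial2_center in the frame of tray between -0.045 and 0.045 m and y of vial2_center in the frame of tray between -0.08 and 0.08 m and z of vial2_center in the frame of tray between 0.031 and 0.043 m and angle between vial2_center's own z axis and vertical below 0.15 rad) and (x of vial3_center in the frame of tray between -0.045 and 0.045 m and y of vial3_center in the frame of tray between -0.08 and 0.08 m and z of vial3_center in the frame of tray between 0.031 and 0.043 m and angle between vial3_center's own z axis and vertical below 0.15 rad) and (distance of vial4_center from where it was at the start of the episode below 0.025 m and angle between vial4_center's own z axis and vertical below 0.2 rad)) or ((distance of vial1_center from where it was at the start of the episode below 0.025 m and angle between vial1_center's own z axis and vertical below 0.2 rad) and (x of vial2_center in the frame of tray between -0.045 and 0.045 m and y of vial2_center in the frame of tray between -0.08 and 0.08 m and z of vial2_center in the frame of tray between 0.031 and 0.043 m and angle between vial2_center's own z axis and vertical below 0.15 rad) and (distance of vial3_center from where it was at the start of the episode below 0.025 m and angle between vial3_center's own z axis and vertical below 0.2 rad) and (x of vial4_center in the frame of tray between -0.045 and 0.045 m and y of vial4_center in the frame of tray between -0.08 and 0.08 m and z of vial4_center in the frame of tray between 0.031 and 0.043 m and angle between vial4_center's own z axis and vertical below 0.15 rad)) or ((distance of vial1_center from where it was at the start of the episode below 0.025 m and angle between vial1_center's own z axis and vertical below 0.2 rad) and (distance of vial2_center from where it was at the start of the episode below 0.025 m and angle between vial2_center's own z axis and vertical below 0.2 rad) and (x of vial3_center in the frame of tray between -0.045 and 0.045 m and y of vial3_center in the frame of tray between -0.08 and 0.08 m and z of vial3_center in the frame of tray between 0.031 and 0.043 m and angle between vial3_center's own z axis and vertical below 0.15 rad) and (x of vial4_center in the frame of tray between -0.045 and 0.045 m and y of vial4_center in the frame of tray between -0.08 and 0.08 m and z of vial4_center in the frame of tray between 0.031 and 0.043 m and angle between vial4_center's own z axis and vertical below 0.15 rad))) and contact force between the fingers and vial1 below 0.2 N and contact force between the fingers and vial2 below 0.2 N and contact force between the fingers and vial3 below 0.2 N and contact force between the fingers and vial4 below 0.2 N and contact force between the fingers and vial5 below 0.2 N), for 0.3 s.
2. the key is held with its pointer in the green band (value of joint key between 0.0105 and 0.0195 m and contact force between any of the fingers, the arm and key above 3 N), for 0.5 s.
At the end, for the whole second after the job is handed in: Three vials stand upright (0.15 rad) on the tray floor, released; the other two are within 25 mm of their start, upright; the key is steady at 10.5 to 19.5 mm travel, pushed by the robot with over 3 N; eye-drop bottle, jar and box within 20 mm of their start, upright (all of step 1 and all of step 2 and velocity of joint key between -0.02 and 0.02 m/s and distance of each of drops_center, jar, lens_box from where it was at the start of the episode below 0.02 m and angle between each of drops_center, jar, lens_box's own z axis and vertical below 0.2 rad); the arm keeps its last pose, push and grip.
It fails at once if the key is driven to its stop (beyond 27 mm) (value of joint key above 0.027 m).
It fails at once if a bystander (eye-drop bottle, jar, lens box) is moved more than 30 mm or tipped (distance of any of drops_center, jar, lens_box from where it was at the start of the episode above 0.03 m or angle between any of drops_center, jar, lens_box's own z axis and vertical above 0.4 rad).
It also fails if it takes over 64 s, if anything falls off the work surface, if the arm or the gripper's body presses on something with over 40 N, if the wrist force passes 120 N, or if a joint passes its speed limit or range.

## Working session

There is one attempt and no reset: what is moved stays moved. The work goes in short steps, Python scripts to look and compute and a tool call to move; the robot and the scene stay as the last step left them, time stands still between calls to the robot, and variables do not carry over. Pictures are saved under pics/ and viewed, about 8 in all and at most 12, crops included, and the job is handed in when it is done.

Besides the shell and the picture viewer there is one more tool, called after "Request:" by a JSON object that holds its "name" and its "arguments". arm_command: Moves the arm, as the interface text tells. Its arguments: {"type":"object","properties":{"increments":{"type":"array","items":{"type":"array"}}},"required":["increments"]}

```bash
mkdir -p pics; cat > h.py <<'E'
import numpy as np, cv2
from bench import readout, imaging, arm
def grab(n,f=None):
    p,d=imaging.get_image(n)
    if f: cv2.imwrite(f'pics/{f}.png',p)
    return p,d
def ray(n,u,v):
    c=imaging.camera_info(n); f=200/np.tan(np.radians(c['vfov'])/2)
    return np.array(c['eye']),np.array(c['rotation'])@np.array([(u-c['cx'])/f,(v-c['cy'])/f,1.])
def onz(n,u,v,z):
    e,r=ray(n,u,v); return e+r*(z-e[2])/r[2]
def cloud(n,d):
    c=imaging.camera_info(n); f=200/np.tan(np.radians(c['vfov'])/2)
    v,u=np.indices(d.shape); P=np.stack([(u-c['cx'])/f*d,(v-c['cy'])/f*d,d],-1)
    P=P@np.array(c['rotation']).T+np.array(c['eye']); P[d==0]=np.nan
    return P
E
python3 - <<'E'
from h import *
for n in('top','scene'):
    p,d=grab(n,n+'1'); np.save(n+'1.npy',d); print(n,imaging.camera_info(n))
print(readout.read_state())
E
```

```text
top {'vfov': 47.673908505764615, 'cx': 318.4586793137779, 'cy': 205.77118234722528, 'eye': array([ 481.94057199,  -11.02617438, 1021.64778659]), 'rotation': array([ 0.7069674 , -0.70487952,  0.03304677, -0.04743271])}
scene {'vfov': 46.61095862134361, 'cx': 310.75401577375493, 'cy': 197.24864631976865, 'eye': array([1310.73751424, -120.27747736,  748.36555449]), 'rotation': array([ 0.69672423,  0.58938533, -0.27098296, -0.30621645])}
{'clock': 0.1, 'joints': array([-9.62371738e-01,  3.85508108e-01,  6.75438903e-03, -4.29154283e-04,
       -1.19400698e+00, -2.58604293e-01]), 'joint_vel': array([ 0.000155  , -0.00027766,  0.00231059,  0.0006648 ,  0.00102361,
        0.00175178]), 'joint_efforts': array([-5.34542669e-04, -3.93320954e+01,  1.88931388e+01,  4.19799730e+00,
       -2.60286950e-03,  5.53725556e-06]), 'position': array([ 214.0421531 , -586.64759036,  230.31149863]), 'ee_rot': array([-0.1223058 ,  0.69649101,  0.12368481,  0.69616351]), 'contact_force': array([0.05264752, 0.65089445, 0.20257064]), 'wrist_torque': array([ 0.00323463, -0.04149874,  0.11241375]), 'gripper_width': 84.92341160891806}
```

View pics/top1.png

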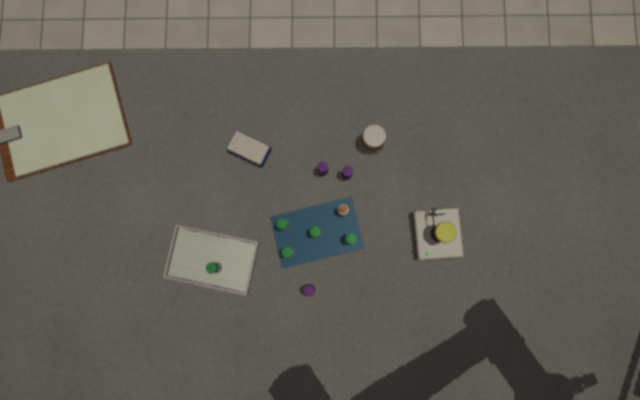

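View pics/scene1.png

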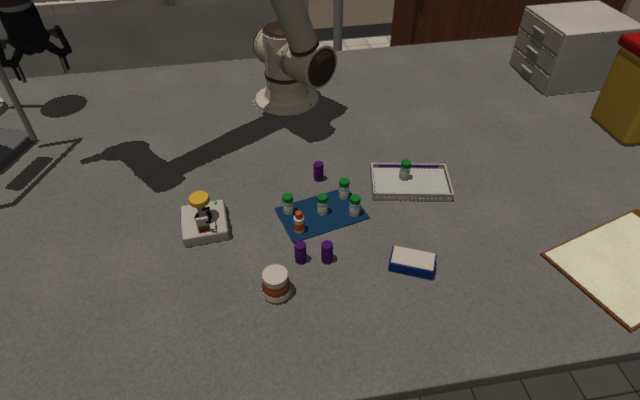

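The top view shows green caps on the mat at about (282,224), (287,253), (315,232) and (351,240), with the drops at (343,210). The tray is centred near (211,260) with vial5 at (212,268), and the key is at (446,232). Purple look-alikes stand at (323,169), (347,172) and (309,291). The scene view agrees. Next I'll turn these pixels into positions.

```bash
sed -i "s/np.array(c\['rotation'\])/R.from_quat(c['rotation']).as_matrix()/; 1a from scipy.spatial.transform import Rotation as R" h.py
python3 - <<'E'
from h import *
for n in('top','scene'):
    p=cv2.imread(f'pics/{n}1.png'); d=np.load(n+'1.npy'); P=cloud(n,d)
    hsv=cv2.cvtColor(p,cv2.COLOR_BGR2HSV)
    print(n,'table z',[P[v,u].round(0).tolist() for u,v in((200,330),(300,330),(560,150))])
    for nm,lo,hi in(('green',(45,120,40),(80,255,255)),('yellow',(24,120,100),(34,255,255)),('orange',(5,150,100),(15,255,255)),('purple',(130,100,30),(165,255,255)),('blue',(100,120,40),(115,255,255))):
        m=cv2.inRange(hsv,lo,hi); k,l,s,c=cv2.connectedComponentsWithStats(m)
        for i in range(1,k):
            if s[i,4]<15: continue
            q=P[l==i]; z=np.nanpercentile(q[:,2],90)
            t=q[q[:,2]>z-6]
            print(nm,c[i].round(1),s[i,4],'ztop',z.round(1),'mean',np.nanmean(t,0).round(1),'ray',onz(n,*c[i],z)[:2].round(1))
            if nm=='blue' and s[i,4]>800:
                u,v=np.where(l==i)[::-1]; b=cv2.minAreaRect(np.c_[u,v].astype(np.float32)); print([onz(n,*x,4)[:2].round(1).tolist() for x in cv2.boxPoints(b)])
    if n=='top':
        for nm,(x0,x1,y0,y1),(a,b) in(('tray',(150,270,215,305),(18,30)),('box',(400,480,200,270),(24,34))):
            z=P[y0:y1,x0:x1]; q=z[(z[...,2]>a)&(z[...,2]<b)]; r=cv2.minAreaRect(q[:,:2].astype(np.float32)); print(nm,len(q),r,cv2.boxPoints(r).round(0).tolist())
        cv2.imwrite('pics/topc.png',cv2.resize(p[190:305,155:475],None,fx=2.5,fy=2.5,interpolation=cv2.INTER_CUBIC))
E
```

```text
top table z [[321.0, 272.0, -2.0], [322.0, 50.0, -4.0], [727.0, -539.0, 2.0]]
green [281.  222.9] 88 ztop 56.4 mean [555.6  88.7  54.1] ray [555.2  89. ]
green [314.2 230.8] 85 ztop 56.2 mean [538.8  17.3  54. ] ray [538.6  17.7]
green [350.6 238. ] 76 ztop 56.4 mean [523.7 -59.8  54.2] ray [523.5 -59.8]
green [285.7 251.9] 85 ztop 55.8 mean [493.7  77.6  53.8] ray [493.5  78.1]
green [211.3 267.5] 63 ztop 63.9 mean [460.  234.7  61.8] ray [460.2 234.1]
yellow [445.1 231.8] 304 ztop 94.3 mean [ 535.2 -250.8   92.2] ray [ 535.1 -250.3]
orange [342.8 208.8] 19 ztop 60.6 mean [585.5 -43.   59.5] ray [585.3 -43.3]
purple [322.2 167.7] 77 ztop 51.9 mean [677.9   1.3  49.7] ray [676.3   1.2]
purple [346.8 171.6] 75 ztop 52.2 mean [669.1 -52.7  49.8] ray [667.7 -52.3]
purple [308.4 290. ] 77 ztop 52.0 mean [413.7  29.6  49.9] ray [413.8  29.4]
tray 647 ((477.66485595703125, 247.12266540527344), (189.54983520507812, 118.30261993408203), 78.60881042480469) [[401.0, 166.0], [517.0, 143.0], [554.0, 328.0], [438.0, 352.0]]
box 1760 ((536.2149658203125, -251.947265625), (109.95825958251953, 101.1
[... 853 characters left out ...]
. ] ray [834.7 475.2]
orange [633.7 327.1] 21 ztop 7.1 mean [937.4 518.2   5.1] ray [938.3 516.5]
purple [318.2 170.4] 166 ztop 49.5 mean [417.   29.1  48.6] ray [442.4  25.5]
purple [389.  165.5] 44 ztop 21.0 mean [416.4 212.9  18.9] ray [419.2 211.6]
purple [422.  165.8] 41 ztop 22.0 mean [433.2 294.3  19.5] ray [436.5 292.7]
purple [300.1 251.6] 237 ztop 50.1 mean [675.2 -52.7  48.9] ray [693.3 -54.5]
purple [326.8 251.8] 227 ztop 50.4 mean [684.5   1.   49.1] ray [703.3  -2.2]
blue [320.  216.3] 1895 ztop 5.4 mean [552.3  10.6   3.6] ray [555.  10.]
[[507.6, -89.8], [448.5, 122.0], [578.6, 118.0], [626.1, -76.9]]
blue [410.9 270.6] 380 ztop 26.9 mean [752.5 159.4  24.9] ray [760.  156.2]
```

View pics/topc.png

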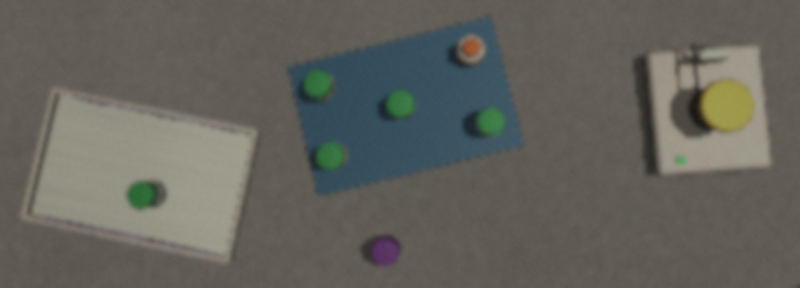

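Request:
{"name": "arm_command", "arguments": {"increments": [[[0,0,0],[22,43,0],0.42],[[0,0,0],[44,86,0],0.42],[[0,0,0],[66,129,0],0.42],[[0,0,0],[87,172,0],0.42],[[0,0,0],[109,215,0],0.42]]}}

```text
clock: 0.6
position: [323.2, -369.8, 230.0]
ee_rot: [-0.122, 0.697, 0.124, 0.696]
contact_force: [1.2, -0.7, -0.5]
gripper_width: 49.3
```

Request:
{"name": "arm_command", "arguments": {"increments": [[[0,0,0],[22,43,0],0.42],[[0,0,0],[44,86,0],0.42],[[0,0,0],[66,129,0],0.42],[[0,0,0],[88,172,0],0.42],[[0,0,0],[110,215,0],0.42]]}}

```text
clock: 1.1
position: [433.4, -152.8, 229.9]
ee_rot: [-0.122, 0.697, 0.124, 0.696]
contact_force: [1.0, 0.1, 0.3]
gripper_width: 50.0
```

Request:
{"name": "arm_command", "arguments": {"increments": [[[0,0,0],[22,43,-10],0.42],[[0,0,0],[44,86,-30],0.42],[[0,0,0],[66,129,-50],0.42],[[0,0,0],[88,172,-70],0.42],[[0,0,0],[110,215,-90],0.42]]}}

```text
clock: 1.6
position: [539.4, 55.6, 142.9]
ee_rot: [-0.122, 0.697, 0.124, 0.696]
contact_force: [0.8, -1.2, 1.0]
gripper_width: 49.5
```

Request:
{"name": "arm_command", "arguments": {"increments": [[[0,0,0],[9,17,0],0.42],[[0,0,0],[18,33,0],0.42],[[0,0,0],[18,33,-20],0.42],[[0,0,0],[18,33,-43],0.42],[[0,0,0],[18,33,-43],0.42]]}}

```text
clock: 2.1
position: [555.4, 87.4, 97.9]
ee_rot: [-0.122, 0.699, 0.123, 0.694]
contact_force: [-0.7, 0.1, -0.8]
gripper_width: 49.5
```

```bash
python3 - <<'E'
from h import *
p,d=grab('top'); q,_=grab('scene')
cv2.imwrite('pics/a.png',np.hstack([cv2.resize(p[190:290,250:370],(396,330),interpolation=2),cv2.resize(q[120:220,270:390],(396,330),interpolation=2)]))
print(readout.read_state()['position'])
E
```

```text
[557.77644113  88.04470622 100.7992592 ]
```

View pics/a.png

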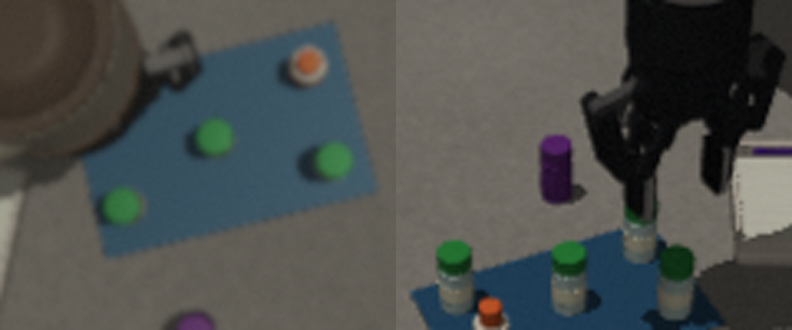

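Left shows the gripper above the mat's corner vial. In the right panel the fingertips at about (640,210) and (718,190) straddle vial A at (675,265). I'll descend and grip.

Request:
{"name": "arm_command", "arguments": {"increments": [[[0,0,0],[0,0,-20],0.42],[[0,0,0],[0,0,-40],0.42],[[0,0,0],[0,0,-60],0.42],[[0,0,0],[0,0,-77],0.42],[[0,0,0],[0,0,-79],0.42]]}}

```text
clock: 2.7
position: [557.6, 87.5, 21.6]
ee_rot: [-0.122, 0.697, 0.123, 0.696]
contact_force: [-0.2, -0.7, 0.6]
gripper_width: 49.3
```

Request:
{"name": "arm_command", "arguments": {"increments": [[[0,0,0],[0,0,0],0.9],[[0,0,0],[0,0,0],0.9],[[0,0,0],[0,0,0],0.9],[[0,0,0],[0,0,0],0.9],[[0,0,0],[0,0,0],0.9]]}}

```text
clock: 3.2
position: [559.0, 87.9, 23.5]
ee_rot: [-0.122, 0.696, 0.124, 0.697]
contact_force: [-0.3, -0.5, 6.8]
gripper_width: 22.6
```

Request:
{"name": "arm_command", "arguments": {"increments": [[[0,0,0],[0,0,10],0.9],[[0,0,0],[0,0,30],0.9],[[0,0,0],[0,0,60],0.9],[[0,0,0],[0,0,80],0.9],[[0,0,0],[0,0,80],0.9]]}}

```text
clock: 3.7
position: [561.0, 88.7, 107.4]
ee_rot: [-0.122, 0.693, 0.124, 0.7]
contact_force: [0.2, 0.3, 0.0]
gripper_width: 22.4
```

```bash
python3 - <<'E'
from h import *
q,_=grab('scene')
cv2.imwrite('pics/b.png',cv2.resize(q[110:230,270:430],(800,600),interpolation=2))
s=readout.read_state();print(s['position'],s['contact_force'],s['gripper_width'])
E
```

```text
[559.67249184  88.31824406 105.40716236] [-0.61293548 -0.34806507 -0.23069012] 22.43668689802991
```

View pics/b.png

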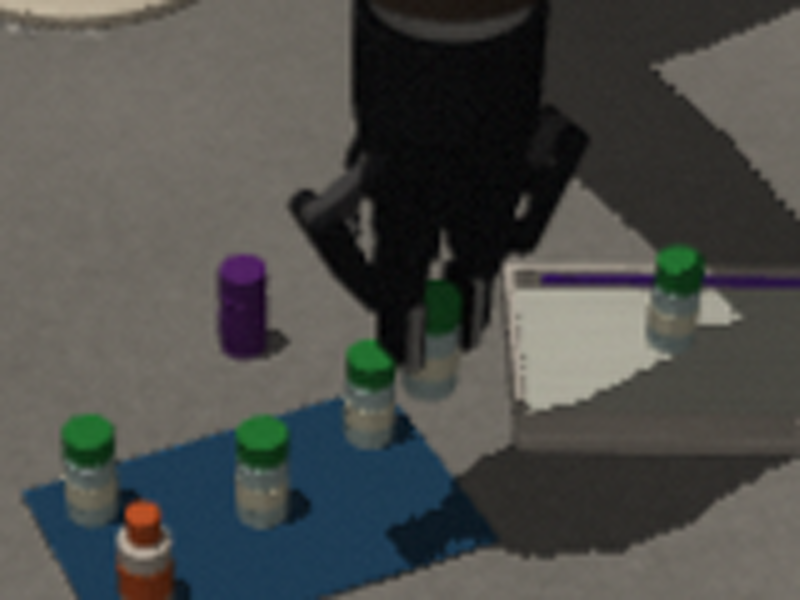

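Vial A is held upright at about (432,340). Now over to the tray.

Request:
{"name": "arm_command", "arguments": {"increments": [[[0,0,0],[-11,40,0],0.9],[[0,0,0],[-22,80,0],0.9],[[0,0,0],[-33,120,0],0.9],[[0,0,0],[-43,160,0],0.9],[[0,0,0],[-53,199,0],0.9]]}}

```text
clock: 4.25
position: [505.2, 288.2, 104.1]
ee_rot: [-0.122, 0.695, 0.123, 0.697]
contact_force: [0.5, 0.6, -0.1]
gripper_width: 22.7
```

Request:
{"name": "arm_command", "arguments": {"increments": [[[0,0,0],[0,0,0],0.9],[[0,0,0],[0,0,-15],0.9],[[0,0,0],[0,0,-30],0.9],[[0,0,0],[0,0,-45],0.9],[[0,0,0],[0,0,-45],0.9]]}}

```text
clock: 4.75
position: [503.3, 286.1, 56.0]
ee_rot: [-0.123, 0.698, 0.122, 0.695]
contact_force: [0.3, 0.8, -0.8]
gripper_width: 22.7
```

Request:
{"name": "arm_command", "arguments": {"increments": [[[0,0,0],[0,0,-10],0.9],[[0,0,0],[0,0,-18],0.9],[[0,0,0],[0,0,-22],0.9],[[0,0,0],[0,0,-22],0.9],[[0,0,0],[0,0,-22],0.9]]}}

```text
clock: 5.25
position: [503.5, 286.2, 34.2]
ee_rot: [-0.123, 0.697, 0.122, 0.695]
contact_force: [-0.0, 0.3, 1.5]
gripper_width: 22.4
```

```bash
python3 - <<'E'
from h import *
for i in range(4):
    grab('scene'); s=readout.read_state();print(s['position'].round(1),s['contact_force'].round(1),s['joints'].round(4))
E
```

```text
[503.5 286.4  34.4] [-0.1  0.2  0.4] [ 7.9620e-01  5.2070e-01 -3.3470e-01 -9.0000e-04 -7.1790e-01 -2.0186e+00]
[503.6 286.4  34.5] [-1.1 -0.1 -1. ] [ 7.9620e-01  5.2060e-01 -3.3460e-01 -9.0000e-04 -7.1800e-01 -2.0186e+00]
[503.5 286.4  34.5] [-0.   1.4  0.4] [ 7.9630e-01  5.2050e-01 -3.3470e-01 -1.0000e-03 -7.1800e-01 -2.0186e+00]
[503.5 286.3  34.5] [-0.5 -0.5 -0.4] [ 7.9620e-01  5.2050e-01 -3.3480e-01 -1.0000e-03 -7.1790e-01 -2.0186e+00]
```

Request:
{"name": "arm_command", "arguments": {"increments": [[[0,0,0],[0,0,-1],0.9],[[0,0,0],[0,0,-2],0.9],[[0,0,0],[0,0,-2.5],0.9],[[0,0,0],[0,0,-2.5],0.9],[[0,0,0],[0,0,-2.5],0.9]]}}

```text
clock: 5.95
position: [503.4, 286.3, 31.9]
ee_rot: [-0.123, 0.697, 0.122, 0.696]
contact_force: [0.0, -0.8, -1.3]
gripper_width: 22.3
```

Request:
{"name": "arm_command", "arguments": {"increments": [[[0,0,0],[0,0,-0.5],0.9],[[0,0,0],[0,0,-1],0.9],[[0,0,0],[0,0,-1.5],0.9],[[0,0,0],[0,0,-2],0.9],[[0,0,0],[0,0,-2],0.9]]}}

```text
clock: 6.45
position: [503.6, 286.4, 31.5]
ee_rot: [-0.123, 0.697, 0.122, 0.696]
contact_force: [-1.8, -0.9, 10.0]
gripper_width: 22.1
```

Contact with the tray floor. Ease off a little and open.

Request:
{"name": "arm_command", "arguments": {"increments": [[[0,0,0],[0,0,0],0.8],[[0,0,0],[0,0,0],0.6],[[0,0,0],[0,0,0],0.45],[[0,0,0],[0,0,0],0.45],[[0,0,0],[0,0,0],0.45]]}}

```text
clock: 6.95
position: [503.6, 286.3, 31.2]
ee_rot: [-0.123, 0.697, 0.122, 0.696]
contact_force: [-0.3, 0.8, -0.6]
gripper_width: 47.2
```

Request:
{"name": "arm_command", "arguments": {"increments": [[[0,0,0],[0,0,15],0.45],[[0,0,0],[0,0,40],0.42],[[0,0,0],[0,0,75],0.42],[[0,0,0],[0,-40,90],0.42],[[0,0,0],[0,-80,90],0.42]]}}

```text
clock: 7.45
position: [505.0, 207.2, 124.0]
ee_rot: [-0.123, 0.695, 0.124, 0.697]
contact_force: [0.2, -0.4, -0.3]
gripper_width: 49.4
```

Request:
{"name": "arm_command", "arguments": {"increments": [[[0,0,0],[-3,-45,0],0.42],[[0,0,0],[-6,-90,0],0.42],[[0,0,0],[-9,-130,-5],0.42],[[0,0,0],[-9,-130,-25],0.42],[[0,0,0],[-9,-130,-25],0.42]]}}

```text
clock: 7.95
position: [494.3, 75.4, 97.2]
ee_rot: [-0.122, 0.697, 0.123, 0.696]
contact_force: [0.7, 0.2, -0.0]
gripper_width: 49.6
```

```bash
python3 - <<'E'
from h import *
p,d=grab('top');q,_=grab('scene')
cv2.imwrite('pics/c.png',cv2.resize(q[110:230,270:470],(800,480),interpolation=2))
P=cloud('top',d);m=cv2.inRange(cv2.cvtColor(p,cv2.COLOR_BGR2HSV),(45,120,40),(80,255,255));k,l,s,c=cv2.connectedComponentsWithStats(m)
for i in range(1,k):
    if s[i,4]>15:print(np.nanmedian(P[l==i],0).round(1),s[i,4])
s=readout.read_state();print(s['position'],s['contact_force'],s['gripper_width'])
E
```

```text
[540.2  16.1  53.2] 76
[523.6 -60.6  53.9] 77
[500.9 282.9  61.8] 66
[496.27087162  77.33944792  99.05630602] [-0.07535075  0.21242191  0.5574776 ] 49.57440793870279
```

View pics/c.png

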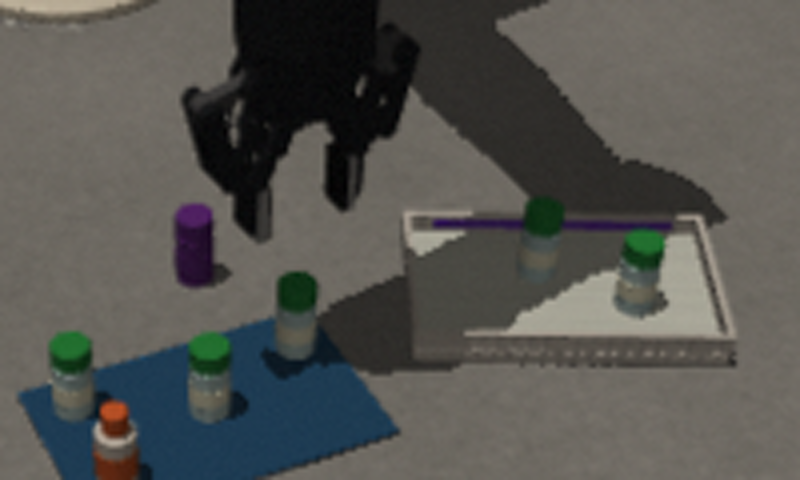

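Vial A stands upright in the tray at (638,270), and the fingers at (255,215) and (345,180) straddle vial B at (297,315). I'll descend on B.

Request:
{"name": "arm_command", "arguments": {"increments": [[[0,0,0],[0,2,-20],0.42],[[0,0,0],[0,2,-40],0.42],[[0,0,0],[0,2,-60],0.42],[[0,0,0],[0,2,-75],0.42],[[0,0,0],[0,2,-77],0.42]]}}

```text
clock: 8.55
position: [495.9, 80.1, 21.1]
ee_rot: [-0.124, 0.696, 0.124, 0.696]
contact_force: [-0.2, -0.7, 0.1]
gripper_width: 49.4
```

Request:
{"name": "arm_command", "arguments": {"increments": [[[0,0,0],[0,0,0],0.9],[[0,0,0],[0,0,0],0.9],[[0,0,0],[0,0,0],0.9],[[0,0,0],[0,0,0],0.9],[[0,0,0],[0,0,0],0.9]]}}

```text
clock: 9.05
position: [496.8, 80.7, 22.1]
ee_rot: [-0.124, 0.695, 0.125, 0.697]
contact_force: [-0.4, 2.0, 5.6]
gripper_width: 22.6
```

Request:
{"name": "arm_command", "arguments": {"increments": [[[0,0,0],[0,0,10],0.9],[[0,0,0],[0,0,30],0.9],[[0,0,0],[0,0,60],0.9],[[0,0,0],[0,0,85],0.9],[[0,0,0],[0,0,85],0.9]]}}

```text
clock: 9.55
position: [498.9, 81.4, 111.1]
ee_rot: [-0.124, 0.692, 0.125, 0.7]
contact_force: [0.1, 0.1, -0.6]
gripper_width: 23.1
```

Request:
{"name": "arm_command", "arguments": {"increments": [[[0,0,0],[-2,35,0],0.9],[[0,0,0],[-4,70,0],0.9],[[0,0,0],[-6,102,0],0.9],[[0,0,0],[-6,102,-20],0.9],[[0,0,0],[-6,102,-20],0.9]]}}

```text
clock: 10.05
position: [490.5, 182.6, 88.5]
ee_rot: [-0.125, 0.694, 0.125, 0.698]
contact_force: [-0.1, -0.5, -0.6]
gripper_width: 22.5
```

Request:
{"name": "arm_command", "arguments": {"increments": [[[0,0,0],[0,0,-15],0.9],[[0,0,0],[0,0,-30],0.9],[[0,0,0],[0,0,-45],0.9],[[0,0,0],[0,0,-52],0.9],[[0,0,0],[0,0,-52],0.9]]}}

```text
clock: 10.55
position: [489.9, 181.6, 35.8]
ee_rot: [-0.125, 0.695, 0.124, 0.697]
contact_force: [0.7, -0.1, -0.2]
gripper_width: 22.6
```

Request:
{"name": "arm_command", "arguments": {"increments": [[[0,0,0],[0,0,0],0.9],[[0,0,0],[0,0,0],0.9],[[0,0,0],[0,0,0],0.9],[[0,0,0],[0,0,0],0.9],[[0,0,0],[0,0,0],0.9]]}}

```text
clock: 11.05
position: [490.1, 181.7, 36.1]
ee_rot: [-0.125, 0.695, 0.124, 0.697]
contact_force: [-0.1, -0.4, -0.3]
gripper_width: 22.7
```

Request:
{"name": "arm_command", "arguments": {"increments": [[[0,0,0],[0,0,-2],0.9],[[0,0,0],[0,0,-4],0.9],[[0,0,0],[0,0,-5],0.9],[[0,0,0],[0,0,-5.5],0.9],[[0,0,0],[0,0,-5.5],0.9]]}}

```text
clock: 11.55
position: [490.0, 181.7, 30.4]
ee_rot: [-0.125, 0.695, 0.124, 0.697]
contact_force: [-0.7, 0.0, -1.0]
gripper_width: 22.8
```

Request:
{"name": "arm_command", "arguments": {"increments": [[[0,0,0],[0,0,-0.5],0.9],[[0,0,0],[0,0,-1],0.9],[[0,0,0],[0,0,-1],0.9],[[0,0,0],[0,0,-1],0.9],[[0,0,0],[0,0,-1],0.9]]}}

```text
clock: 12.05
position: [490.1, 181.8, 30.1]
ee_rot: [-0.125, 0.695, 0.124, 0.697]
contact_force: [-1.0, -0.5, 5.3]
gripper_width: 22.3
```

Vial B touches the floor, so release it and rise.

Request:
{"name": "arm_command", "arguments": {"increments": [[[0,0,0],[0,0,0],0.8],[[0,0,0],[0,0,0],0.6],[[0,0,0],[0,0,0],0.5],[[0,0,0],[0,0,0],0.5],[[0,0,0],[0,0,0],0.5]]}}

```text
clock: 12.55
position: [490.1, 181.7, 30.0]
ee_rot: [-0.125, 0.695, 0.124, 0.697]
contact_force: [0.2, -0.0, 0.1]
gripper_width: 43.0
```

Request:
{"name": "arm_command", "arguments": {"increments": [[[0,0,0],[0,0,15],0.5],[[0,0,0],[0,0,45],0.5],[[0,0,0],[0,0,85],0.5],[[0,0,0],[0,-30,120],0.8],[[0,0,0],[0,-75,125],1]]}}

```text
clock: 13.05
position: [493.2, 108.6, 159.7]
ee_rot: [-0.126, 0.691, 0.126, 0.7]
contact_force: [1.7, -1.2, 0.0]
gripper_width: 14.4
```

Request:
{"name": "arm_command", "arguments": {"increments": [[[0,0,0],[5,-48,0],1],[[0,0,0],[10,-96,0],1],[[0,0,0],[15,-144,0],1],[[0,0,0],[20,-192,0],1],[[0,0,0],[25,-240,0],1]]}}

```text
clock: 13.55
position: [518.1, -133.3, 159.9]
ee_rot: [-0.126, 0.691, 0.127, 0.701]
contact_force: [0.9, 0.2, -0.5]
gripper_width: 0.0
```

```bash
python3 - <<'E'
from h import *
p,d=grab('top');q,_=grab('scene')
cv2.imwrite('pics/d.png',cv2.resize(q[110:250,170:470],(800,373),interpolation=2))
P=cloud('top',d);m=cv2.inRange(cv2.cvtColor(p,cv2.COLOR_BGR2HSV),(45,120,40),(80,255,255));k,l,s,c=cv2.connectedComponentsWithStats(m)
for i in range(1,k):
    if s[i,4]>15:print(np.nanmedian(P[l==i],0).round(1),s[i,4])
s=readout.read_state();print(s['position'],s['contact_force'],s['gripper_width'])
E
```

```text
[500.9 282.8  61.1] 66
[486.5 178.6  62.1] 17
[461.  235.   61.1] 64
[ 518.0661765  -136.10095052  159.37587714] [-0.16048183  1.36750775  0.51761269] 0.29034703034778936
```

View pics/d.png

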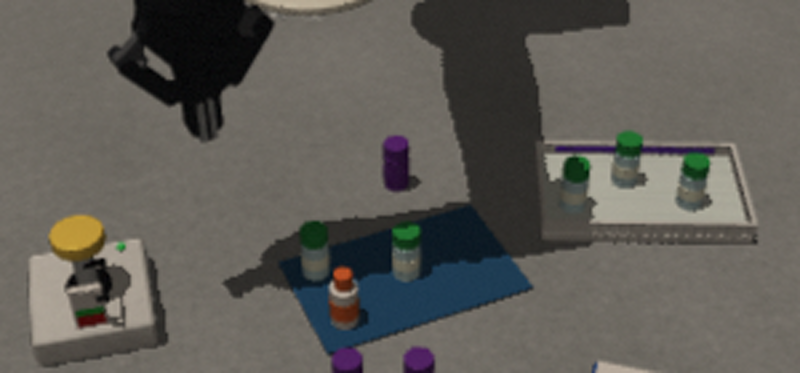

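Three vials stand upright in the tray at (575,185), (628,160) and (693,182). Two vials and the drops are still on the mat. Next is the key.

Request:
{"name": "arm_command", "arguments": {"increments": [[[0,0,0],[7,-42,0],1],[[0,0,0],[14,-84,0],1],[[0,0,0],[19,-114,0],1],[[0,0,0],[19,-114,-30],1],[[0,0,0],[19,-114,-57],1]]}}

```text
clock: 14.15
position: [537.3, -250.7, 101.8]
ee_rot: [-0.123, 0.691, 0.123, 0.701]
contact_force: [-0.1, -0.1, -0.9]
gripper_width: 0.3
```

Request:
{"name": "arm_command", "arguments": {"increments": [[[0,0,0],[0,0,0],1],[[0,0,0],[0,0,0],1],[[0,0,0],[0,0,0],1],[[0,0,0],[0,0,0],1],[[0,0,0],[0,0,0],1]]}}

```text
clock: 14.65
position: [538.0, -250.6, 103.1]
ee_rot: [-0.123, 0.69, 0.123, 0.702]
contact_force: [-0.7, 0.1, 0.2]
gripper_width: 0.3
```

Find contact with small steps.

Request:
{"name": "arm_command", "arguments": {"increments": [[[0,0,0],[0,0,-3],1],[[0,0,0],[0,0,-6],1],[[0,0,0],[0,0,-9],1],[[0,0,0],[0,0,-9],1],[[0,0,0],[0,0,-9],1]]}}

```text
clock: 15.15
position: [537.9, -250.6, 93.8]
ee_rot: [-0.123, 0.691, 0.123, 0.702]
contact_force: [0.1, 0.3, 0.0]
gripper_width: -0.1
```

Request:
{"name": "arm_command", "arguments": {"increments": [[[0,0,0],[0,0,-2],1],[[0,0,0],[0,0,-4],1],[[0,0,0],[0,0,-6],1],[[0,0,0],[0,0,-6],1],[[0,0,0],[0,0,-6],1]]}}

```text
clock: 15.65
position: [538.2, -250.7, 88.2]
ee_rot: [-0.123, 0.69, 0.123, 0.702]
contact_force: [-0.8, 0.7, 4.7]
gripper_width: -0.1
```

Request:
{"name": "arm_command", "arguments": {"increments": [[[0,0,0],[0,0,-3],1],[[0,0,0],[0,0,-6],1],[[0,0,0],[0,0,-9],1],[[0,0,0],[0,0,-11],1],[[0,0,0],[0,0,-11],1]]}}

```text
clock: 16.15
position: [538.3, -250.8, 77.5]
ee_rot: [-0.124, 0.69, 0.123, 0.702]
contact_force: [-1.3, 0.9, 6.7]
gripper_width: 0.2
```

Request:
{"name": "arm_command", "arguments": {"increments": [[[0,0,0],[0,0,0],1],[[0,0,0],[0,0,0],1],[[0,0,0],[0,0,0],1],[[0,0,0],[0,0,0],1],[[0,0,0],[0,0,0],1]]}}

```text
clock: 16.65
position: [538.2, -250.8, 77.9]
ee_rot: [-0.124, 0.69, 0.123, 0.702]
contact_force: [-1.2, 1.4, 6.7]
gripper_width: -0.1
```

```bash
python3 - <<'E'
from h import *
q,_=grab('scene')
cv2.imwrite('pics/e.png',np.vstack([cv2.resize(q[180:250,165:245],(400,350),interpolation=2),cv2.resize(q[140:260,270:470],(400,240),interpolation=2)]))
for i in range(4):
    grab('scene');s=readout.read_state();print(s['position'].round(1),s['contact_force'].round(1))
E
```

```text
[ 538.3 -250.8   77.9] [-1.7  0.8  6.5]
[ 538.3 -250.8   77.9] [-1.3  1.2  5.6]
[ 538.3 -250.8   77.9] [-0.2  2.1  6.3]
[ 538.3 -250.8   78. ] [-1.6  0.9  6.1]
```

View pics/e.png

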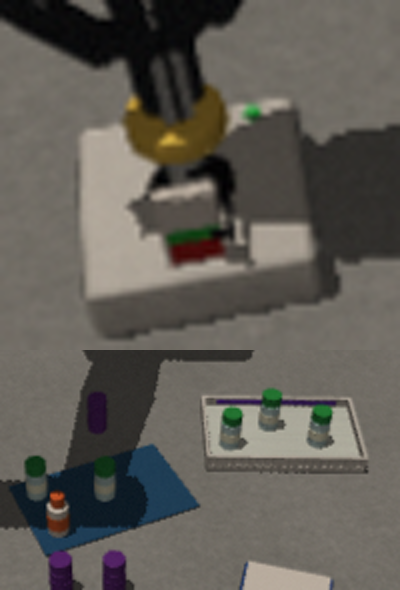

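The key is held and its pointer is near the band, with the trays and mat as before. Position gives about 14 mm and force about 12–13 mm, so I'll go 1 mm deeper to centre it and then hold.

Request:
{"name": "arm_command", "arguments": {"increments": [[[0,0,0],[0,0,-0.5],1],[[0,0,0],[0,0,-1],1],[[0,0,0],[0,0,-1],1],[[0,0,0],[0,0,-1],1],[[0,0,0],[0,0,-1],1]]}}

```text
clock: 17.4
position: [538.3, -250.8, 77.4]
ee_rot: [-0.124, 0.69, 0.123, 0.702]
contact_force: [-1.9, 0.7, 7.4]
gripper_width: 0.1
```

Request:
{"name": "arm_command", "arguments": {"increments": [[[0,0,0],[0,0,-0.3],1],[[0,0,0],[0,0,-0.3],1],[[0,0,0],[0,0,-0.3],1],[[0,0,0],[0,0,-0.3],1],[[0,0,0],[0,0,-0.3],1]]}}

```text
clock: 17.9
position: [538.3, -250.8, 77.6]
ee_rot: [-0.124, 0.69, 0.123, 0.702]
contact_force: [-0.9, 1.3, 6.4]
gripper_width: 0.2
```

```bash
python3 - <<'E'
from h import *
s=readout.read_state();print(s['position'].round(1),s['contact_force'].round(1)); print(arm.job_done())
E
```

```text
[ 538.3 -250.8   77.6] [-0.9  1.3  6.4]
the job is handed in; nothing more can be done
None
```

The job is handed in, at 17.9 s on the robot's clock. I moved the mat's two left-hand vials into the tray and pressed the yellow key with shut fingers, still holding it down at the end.

- **Vials:** the last picture shows three vials upright in the tray, with the other two and the eye-drop bottle still standing on the mat. The arm never went near the jar or the lens box, but I did not measure them again.
- **Key travel:** the tool position (z = 77.6 mm) gives about 14.4 mm of travel. The force of 6.4 to 7.4 N gives about 12 to 17 mm, since the reading is noisy by about 1 N. Both lie in the accepted 10.5 to 19.5 mm range.
- **Not confirmed:** I could not read the pointer clearly against the green band in the picture. The key's position therefore rests on those two numbers.

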